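Throw the guarded power switch

ROBOT

A 6-joint arm with a two-finger parallel gripper is mounted at the origin on a cart in front of the work surface, level with it; the furniture and walls round the work are solid. World frame = base frame: x ahead of the robot, y to its left, z up, the work surface at z = 0. Lengths are in m, angles in rad, forces in N, time in s.
With the tool pointing down it reaches from about 0.35 to 0.725 m from the base axis. Payload 4.3 kg.
Tool frame: the origin (TCP) lies at the very end of the fingers, on their centre line; the grasp point (between the pads) lies 19 mm behind it; z points along the fingers, y is the direction in which the jaws open and shut (so a half turn about z gives the same grasp; the last joint's range is limited). The gripper opens to 85 mm and grips with 20 to 120 N. Pads are 22 mm wide; open, the fingers measure 114 mm over their backs; the gripper's body (76 mm by 85 mm) begins 54 mm behind the grasp point. The pads swing forward as they close: fully open they stand 13 mm farther back than shut.
Start: joints at [-1.313, 0.377, 0.081, 1.274, 0, 1.46], TCP at [0.207, -0.537, 0.207] pointing down, gripper open.
Joint ranges: [-2.72, 2.72], [-0.84, 1.66], [-1.02, 1.22], [-1.77, 2.12], [-1.37, 1.28], [-3.14, 3.14]. Speed limits (rad/s): [2.57, 2.57, 3.14, 3.14, 3.14, 3.14].

INTERFACE

Orientations are given as a unit quaternion [x, y, z, w].
In Python, from bench import arm gives the robot as it stands.
- The arm moves only by the tool apply_moves, never from a script. Its arguments are lists of equal length, an entry for each row: "rotation": the turn, a rotation vector about the world's x, y, z each as a share of 45 degrees, from -1 to 1, a list of three; "linear": the shift along the world's x, y, z each as a share of 0.1 m, from -1 to 1, a list of three; "gripper": the gripper command: -1 is fully open, 1 is shut, values between are in proportion. A call has 1 to 20 rows; each row is the pose to reach, as a shift and turn from the pose measured when the call began; what a row does not reach only later rows make up. A row lasts 1/12 s, in which the tool goes at most 41.7 mm and 7.16 degrees, less where a joint would pass 70% of its speed; a pose out of reach is approached as far as the arm can. A call with a number of a shift or a turn outside -1 to 1 is refused whole. A call with a gripper value outside its range is refused whole. The fingers move at their own pace and stop on an object; "squeeze" is the grip in N (left out, the last holds). Time passes only in rows, so rows that repeat a pose let the fingers close. It gives the time, the measured TCP pose, the force and the opening at its end, in the units of the state.
- arm.get_state(): the state, without advancing time (a new reading comes with each control period).
- arm.capture(name): name is "scene" or "top" or "wrist"; returns (picture, depth): 384x512x3 uint8, red, green, blue; 384x512 float32, m along the optical axis (not along the pixel's ray), 0 where there is no reading.
- arm.get_calibration(name): a dict with "camera_matrix" (3x3 intrinsics, pixels), "k1" (the pictures are not rectified: a ray, as slopes to the right and down, at radius r is drawn at 1 + k1 r^2 times it, then the intrinsics apply), "R" (3x3) and "t" (3): a world point X has camera coordinates R X + t. Camera axes: x right, y down, z forward; pixel columns grow to the right and rows downward; lengths in m; the calibration is good to about 2 mm. A picture is of the moment at which its call begins: read the wrist's pose just before it. get_calibration takes no time and is no camera call; for the wrist camera it gives the pose at the moment of the call.
- arm.finish_job(): hands the job in, once; it reports no verdict.
The state is a dict: "t": time; "qpos": joint angles; "qd": joint speeds; "joint_efforts": joint torques, N m; "tcp_pos": TCP position; "eef_rot": TCP orientation; "force": force on the tool from outside, world axes, zero at the start; "torque": the same for the moment, N m; "gripper_width": finger opening in m.
Only numpy, scipy, OpenCV 4.12 (cv2) and the standard library are available. Lean on these libraries where they do the work, as an engineer would, in place of code of your own. Each camera call takes 0.05 s, during which the arm holds its last target.

TASK

Switch on the box with the red guard: lift the red guard with a finger and, while the finger keeps it up, push the toggle beneath it all the way back, then draw the finger out so that the guard drops shut again. Use a light touch and grip nothing; leave the box with the yellow guard and the loose things around alone.

Things in the scene. Friction and masses are not known exactly. Their poses are not given: they have to be found in the camera images.
- red_box: Bench switch box with the red guard, fixed to the worktop: grey body, black top, 120 mm (x) by 94 mm (y), deck 50 mm above the worktop. This is the one to switch on. Origin: centre of its underside; x points to its back, y to its left, z up. A toggle stands on the deck under the red hinged guard; an 8.5 mm high green pilot lamp sits on the deck behind the hinge
- red_hinge (a point): Middle of the red guard's hinge axis, on the box at x = +20 mm, y = 0, 26 mm over the deck; axes as the box. It runs along y, with short pins only at the guard's sides, between two steel brackets at y = +-41.5 mm, which rise 29 mm over the deck
- red_lip (a point): Middle of the steel roller (8 mm in diameter, 66 mm long in y) that forms the front lip of the red guard; it turns freely, so a finger slides easily under it. When shut, its axis is 53.5 mm ahead of the hinge and 12.5 mm higher (88.5 mm above the worktop). The guard's plate (72 mm wide, 3 mm thick) joins it behind, underside 35.5 mm over the deck. Open in front, free down to the deck
- red_guard (a joint): Hinge of the red guard, rad: 0 shut, grows as the lip swings up and back, stop at 1.2. It weighs about 60 g, turns freely and falls shut by its own weight when let go. Two side cheeks, 66 mm clear between them, reach from 34 mm ahead of the hinge to 4 mm behind it, and when shut down to 8 mm over the deck
- red_toggle_tip (a point): End of the steel toggle under the red guard, on its axis 30 mm from its pivot; the pivot is on the box at x = +8 mm, y = 0, deck level. A round bat 31 mm long, 5.6 mm thick, 8.4 mm over its upper third; it swings only in the box's x-z plane. A round nut and bushing 5 mm high, 17 mm across, surround its foot
- red_toggle (a joint): Toggle under the red guard, rad: 0 off (leans 0.38 rad to the front of the box, its end 11 mm ahead of the pivot), 0.76 fully on (leans 0.38 rad to the back). It stays where it is left; about 2 N near its end or 3 N at half height moves it. Pushed squarely on its very end it may bind
- yellow_box: Bench switch box with the yellow guard, fixed to the worktop: grey body, black top, 120 mm (x) by 94 mm (y), deck 50 mm above the worktop. This one is to be left alone. Origin: centre of its underside; x points to its back, y to its left, z up. A toggle stands on the deck under the yellow hinged guard; an 8.5 mm high green pilot lamp sits on the deck behind the hinge
- yellow_hinge (a point): Middle of the yellow guard's hinge axis, on the box at x = +20 mm, y = 0, 26 mm over the deck; axes as the box. It runs along y, with short pins only at the guard's sides, between two steel brackets at y = +-41.5 mm, which rise 29 mm over the deck
- yellow_lip (a point): Middle of the steel roller (8 mm in diameter, 66 mm long in y) that forms the front lip of the yellow guard; it turns freely, so a finger slides easily under it. When shut, its axis is 53.5 mm ahead of the hinge and 12.5 mm higher (88.5 mm above the worktop). The guard's plate (72 mm wide, 3 mm thick) joins it behind, underside 35.5 mm over the deck. Open in front, free down to the deck
- yellow_guard (a joint): Hinge of the yellow guard, rad: 0 shut, grows as the lip swings up and back, stop at 1.2. It weighs about 60 g, turns freely and falls shut by its own weight when let go. Two side cheeks, 66 mm clear between them, reach from 34 mm ahead of the hinge to 4 mm behind it, and when shut down to 8 mm over the deck
- yellow_toggle_tip (a point): End of the steel toggle under the yellow guard, on its axis 30 mm from its pivot; the pivot is on the box at x = +8 mm, y = 0, deck level. A round bat 31 mm long, 5.6 mm thick, 8.4 mm over its upper third; it swings only in the box's x-z plane. A round nut and bushing 5 mm high, 17 mm across, surround its foot
- yellow_toggle (a joint): Toggle under the yellow guard, rad: 0 off (leans 0.38 rad to the front of the box, its end 11 mm ahead of the pivot), 0.76 fully on (leans 0.38 rad to the back). It stays where it is left; about 2 N near its end or 3 N at half height moves it. Pushed squarely on its very end it may bind
- vial: Bystander, loose: small white vial with green cap, 34 mm in diameter, 62 mm tall, upright. Origin: centre of its underside
- stapler: Bystander, loose: small red and black stapler, 30 x 105 x 34 mm, lying on its base. Origin: centre of its underside
- tube: Bystander, loose: capped blood tube with purple cap lying on the worktop, about 42 x 90 x 15 mm overall. Origin: centre of its underside

How it is judged:
By the outcome, as a careful person would: the job done as asked, in the order asked, and still so for the second after the job is handed in, with the robot touching nothing.
It also fails if it takes over 40 s, if anything falls off the work surface, if the arm or the gripper's body presses on something with over 40 N, if the wrist force passes 120 N, or if a joint passes its speed limit or range.

## Working session

There is one attempt and no reset: what is moved stays moved. The work goes in short steps, Python scripts to look and compute and a tool call to move; the robot and the scene stay as the last step left them, time stands still between calls to the robot, and variables do not carry over. Pictures are saved under pics/ and viewed, and the job is handed in when it is done.

Besides the shell and the picture viewer there is one more tool, called after "Call:" by a JSON object that holds its "op" and its "data". apply_moves: Moves the arm, as the interface text tells. Shift numbers are shares of 0.1 m and turn numbers shares of 45 degrees, none past 1 either way. Its arguments: {"type":"object","properties":{"rotation":{"type":"array"},"linear":{"type":"array"},"gripper":{"type":"array"},"squeeze":{"type":"number"}},"required":["rotation","linear","gripper"]}

```bash
mkdir -p pics; ls; cat > h.py <<'E'
import numpy as np, cv2
from bench import arm
np.set_printoptions(precision=4,suppress=True)
E
python3 - <<'E'
from h import *
s=arm.get_state(); print(s)
for n in ["scene","top","wrist"]:
    c=arm.get_calibration(n); print(n,c)
    p,d=arm.capture(n); cv2.imwrite(f"pics/{n}0.png",p[:,:,::-1]); np.savez(f"{n}0.npz",p=p,d=d,K=c["camera_matrix"],k1=c["k1"],R=c["R"],t=c["t"])
E
```

```text
pics
{'t': 0.0, 'qpos': array([-1.3133,  0.3781,  0.0796,  1.2744,  0.    ,  1.4605]), 'qd': array([-0.0001,  0.0012,  0.0003, -0.0008, -0.0017, -0.001 ]), 'joint_efforts': array([ -0.0008, -46.3596,  26.9881,   0.0206,  -0.0001,   0.    ]), 'tcp_pos': array([ 0.2066, -0.5358,  0.2061]), 'eef_rot': array([ 0.9831,  0.1829, -0.0001, -0.001 ]), 'force': array([ 0.4329, -0.6666, -0.1262]), 'torque': array([ 0.0293, -0.0052, -0.0079]), 'gripper_width': 0.08564132171371291}
scene {'camera_matrix': array([[471.2111,   0.    , 259.4055],
       [  0.    , 471.2111, 179.617 ],
       [  0.    ,   0.    ,   1.    ]]), 'k1': 0.004973413696311468, 'R': array([[ 0.913 , -0.4079,  0.0035],
       [-0.2307, -0.5233, -0.8203],
       [ 0.3365,  0.7481, -0.5719]]), 't': array([-0.5732,  0.1213,  1.208 ])}
top {'camera_matrix': array([[474.3707,   0.    , 260.6438],
       [  0.    , 474.3707, 188.3107],
       [  0.    ,   0.    ,   1.    ]]), 'k1': -0.007731134386089454, 'R': array([[ 0.0118, -0.9999,  0.0112],
       [-0.9979, -0.0125, -0.0631],
       [ 0.0632, -0.0105, -0.9979]]), 't': array([-0.1728,  0.558 ,  1.2569])}
wrist {'camera_matrix': array([[309.0451,   0.    , 256.9748],
       [  0.    , 309.0451, 192.3212],
       [  0.    ,   0.    ,   1.    ]]), 'k1': -0.010243011818221412, 'R': array([[ 0.3598, -0.933 , -0.0016],
       [-0.892 , -0.3445,  0.2925],
       [-0.2735, -0.1038, -0.9563]]), 't': array([-0.574 , -0.0386,  0.3793])}
```

View pics/scene0.png

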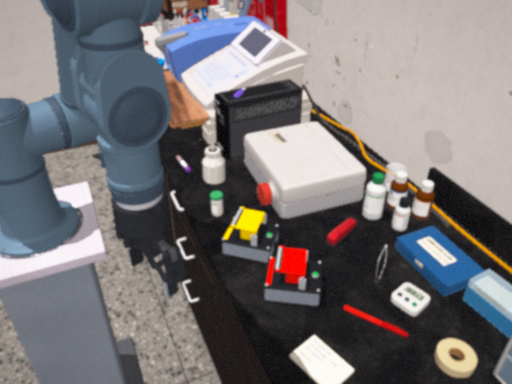

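View pics/top0.png

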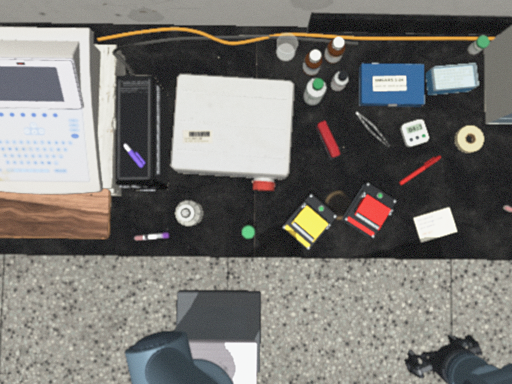

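View pics/wrist0.png

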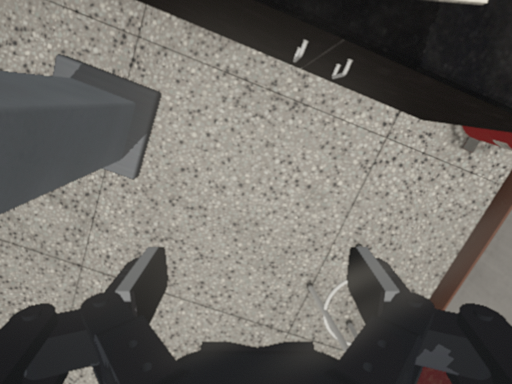

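The scene view shows the red box at about (293,275) and the yellow one at (250,233). In the top view they are at about (370,210) and (310,221), both turned. I'll zoom in and measure.

```bash
cat >> h.py <<'E'
def ray(c,uv):
    K=np.array(c["K"]);R=np.array(c["R"]);t=np.array(c["t"]);k=float(c["k1"])
    uv=np.atleast_2d(np.float64(uv))
    r=cv2.undistortPoints(uv[:,None,:],K,np.array([k,0,0,0.]))[:,0]
    D=np.c_[r,np.ones(len(r))]@R
    return -R.T@t, D
def onz(c,uv,z):
    o,D=ray(c,uv); s=(z-o[2])/D[:,2]; return o+D*s[:,None]
def proj(c,X):
    R=np.array(c["R"]);X=np.atleast_2d(X)
    return cv2.projectPoints(X,cv2.Rodrigues(R)[0],np.array(c["t"]).astype(float),np.array(c["K"]),np.array([float(c["k1"]),0,0,0]))[0][:,0]
def cloud(c,d):
    v,u=np.nonzero(d>0); o,D=ray(c,np.c_[u,v]); 
    X=np.full(d.shape+(3,),np.nan); X[v,u]=o+D*d[v,u][:,None]; return X
def snap(n,tag):
    c=arm.get_calibration(n); c=dict(K=c["camera_matrix"],k1=c["k1"],R=c["R"],t=c["t"])
    p,d=arm.capture(n); cv2.imwrite(f"pics/{tag}.png",p[:,:,::-1]); np.savez(f"{tag}.npz",p=p,d=d,**c); return c,p,d
E
python3 - <<'E'
from h import *
for n,(x0,y0,x1,y1) in dict(top=(270,170,410,260),scene=(210,190,340,315)).items():
    c=np.load(f"{n}0.npz"); p=c["p"]; d=c["d"]
    cr=p[y0:y1,x0:x1,::-1]; cv2.imwrite(f"pics/{n}0z.png",cv2.resize(cr,None,fx=5 if n=="top" else 4.6,fy=5 if n=="top" else 4.6,interpolation=cv2.INTER_CUBIC))
    hsv=cv2.cvtColor(p,cv2.COLOR_RGB2HSV)
    m=((hsv[...,0]<8)|(hsv[...,0]>172))&(hsv[...,1]>150)&(hsv[...,2]>120)
    k,l,st,ce=cv2.connectedComponentsWithStats(m.astype(np.uint8))
    X=cloud(c,d)
    for i in range(1,k):
        if st[i,4]>60:
            print(n,st[i],ce[i],np.nanmedian(X[l==i],0), cv2.minAreaRect(np.argwhere(l==i)[:,::-1].astype(np.float32)))
            if n=="top": 
                r=cv2.minAreaRect(np.argwhere(l==i)[:,::-1].astype(np.float32)); print(onz(c,cv2.boxPoints(r),0.087))
E
```

```text
top [318 121  22  36 339] [328.41   138.6578] [ 0.6944 -0.3456  0.0297] ((328.4032897949219, 138.57847595214844), (37.153507232666016, 9.30348014831543), 64.98310089111328)
[[ 0.7239 -0.3064  0.087 ]
 [ 0.7344 -0.3281  0.087 ]
 [ 0.6477 -0.3687  0.087 ]
 [ 0.6373 -0.3471  0.087 ]]
top [399 156  42  29 222] [419.6261 169.6396] [ 0.6164 -0.6002  0.0094] ((419.6440124511719, 169.50711059570312), (5.179339408874512, 48.8209114074707), 54.1623420715332)
[[ 0.577  -0.5171  0.087 ]
 [ 0.652  -0.6198  0.087 ]
 [ 0.6413 -0.6275  0.087 ]
 [ 0.5664 -0.5248  0.087 ]]
top [253 182  21   9 158] [262.8101 185.7025] [ 0.5625 -0.1712  0.0773] ((263.0, 186.0), (8.0, 20.0), 90.0)
[[ 0.5715 -0.1456  0.087 ]
 [ 0.5722 -0.1965  0.087 ]
 [ 0.5518 -0.1967  0.087 ]
 [ 0.5511 -0.1458  0.087 ]]
top [355 194  35  34 610] [373.1836 209.8148] [ 0.5042 -0.4521  0.0886] ((373.0487060546875, 210.12725830078125), (30.293407440185547, 22.650257110595703), 29.248823165893555)
[[ 0.4968 -0.4041  0.087 ]
 [ 0.5474 -0.4324  0.087 ]
 [ 0.5105 -0.4999  0.087 ]
 [ 0.46   -0.4714  0.087 ]]
top [348 217  27  19 138] [360.2319 
[... 510 characters left out ...]
5458984375)
scene [257 183  15  22 246] [264.1016 193.5813] [ 0.5569 -0.1851  0.0634] ((264.2059020996094, 193.82354736328125), (21.10059928894043, 12.611852645874023), 75.96376037597656)
scene [327 218  29  26 344] [340.3808 230.1163] [ 0.6865 -0.355   0.029 ] ((340.6723937988281, 229.56893920898438), (11.211139678955078, 34.131690979003906), 48.36646270751953)
scene [265 245  42  41 992] [288.8589 264.8075] [ 0.494  -0.4523  0.0881] ((286.7837829589844, 266.7027282714844), (38.57474899291992, 41.69399642944336), 8.972625732421875)
scene [343 304  65  33 436] [374.617  320.1055] [ 0.6171 -0.6002  0.009 ] ((375.080322265625, 320.31640625), (70.2578125, 6.584880828857422), 23.629377365112305)
```

View pics/top0z.png

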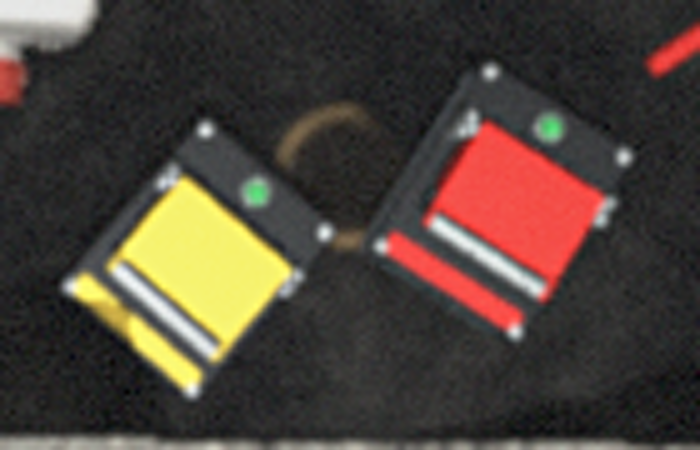

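View pics/scene0z.png

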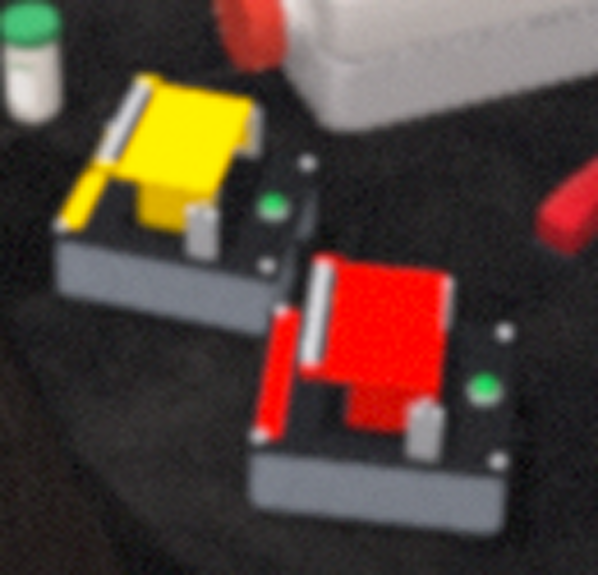

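```bash
python3 - <<'E'
from h import *
def refine(p,uv,w=3):
    g=p.min(2).astype(float); u,v=np.round(uv).astype(int)
    for _ in range(2):
        yy,xx=np.mgrid[v-w:v+w+1,u-w:u+w+1]; a=g[v-w:v+w+1,u-w:u+w+1]; a=np.clip(a-np.percentile(a,60),0,None)
        c=np.array([(a*xx).sum(),(a*yy).sum()])/a.sum(); u,v=np.round(c).astype(int)
    return c
pts=dict(top=([(490,71),(624,157),(515,331),(380,246)],5,(270,170)),
 scene=([(505,331),(498,461),(261,435),(283,311)],4.6,(210,190)))
for n,(q,f,o) in pts.items():
    c=np.load(f"{n}0.npz")
    uv=np.array([refine(c["p"],(np.array(a)+.5)/f-.5+o,2) for a in q])
    X=onz(c,uv,0.051); print(n,uv,'\n',X)
    # order BL, BR, FR, FL
    ctr=X.mean(0); fx=(X[0]+X[1]-X[2]-X[3])/2; fy=(X[0]+X[3]-X[1]-X[2])/2
    print("ctr",ctr,"yawx",np.degrees(np.arctan2(fx[1],fx[0])),"yawy",np.degrees(np.arctan2(-fy[0],fy[1])),np.linalg.norm(fx),np.linalg.norm(fy))
# yellow too
c=np.load("top0.npz")
uv=np.array([(np.array(a)+.5)/5-.5+(270,170) for a in [(206,129),(325,232),(193,390),(70,286)]]);print(onz(c,uv,.051), onz(c,uv,.051).mean(0))
E
```

```text
top [[367.6689 184.0085]
 [394.2377 200.9958]
 [372.5026 235.7776]
 [345.9601 218.8218]] 
 [[ 0.5728 -0.4469  0.051 ]
 [ 0.529  -0.5168  0.051 ]
 [ 0.4374 -0.4593  0.051 ]
 [ 0.4808 -0.3897  0.051 ]]
ctr [ 0.505  -0.4532  0.051 ] yawx -31.996253075691133 yawy -32.030765194458816 0.10825690489761974 0.08224124051937737
scene [[319.183  261.7595]
 [317.8479 289.8051]
 [265.9212 284.2726]
 [270.2286 256.6847]] 
 [[ 0.5724 -0.4461  0.051 ]
 [ 0.5292 -0.5153  0.051 ]
 [ 0.4377 -0.4583  0.051 ]
 [ 0.4806 -0.3882  0.051 ]]
ctr [ 0.505 -0.452  0.051] yawx -32.084108297032486 yawy -31.68807904587342 0.10822061372665961 0.08190868035356119
[[ 0.541  -0.2973  0.051 ]
 [ 0.4878 -0.3599  0.051 ]
 [ 0.4049 -0.2912  0.051 ]
 [ 0.4581 -0.2267  0.051 ]] [ 0.473  -0.2938  0.051 ]
```

```bash
cat >> h.py <<'E'
from scipy.spatial.transform import Rotation as Ro
YAW=np.radians(-32.0); BC=np.array([.505,-.4525])
u=np.array([np.cos(YAW),np.sin(YAW)]); w=np.array([-u[1],u[0]])
def W(x,y,z): # box mm -> world m
    return np.r_[BC+(u*x+w*y)/1000,z/1000]
def target(al=60):
    a=np.radians(al); d=np.r_[np.cos(a)*u,-np.sin(a)]; n=np.r_[np.sin(a)*u,np.cos(a)]
    return Ro.from_matrix(np.c_[-n,np.cross(d,-n),d])
def report(x=None,y=0,z=None,al=60):
    s=arm.get_state(); p=s["tcp_pos"]; r=Ro.from_quat(s["eef_rot"])
    b=p[:2]-BC; print("t",s["t"],"tcp",p,"box mm",1000*b@u,1000*b@w,1000*p[2],"F",s["force"],"w",s["gripper_width"],"q",s["qpos"])
    rv=(target(al)*r.inv()).as_rotvec(); print("rotvec/45",rv/(np.pi/4),np.degrees(np.linalg.norm(rv)))
    if x is not None: print("lin/0.1",(W(x,y,z)-p)/.1)
E
python3 -c "
from h import *
report(-95,0,200)"
```

```text
t 0.15 tcp [ 0.2066 -0.536   0.2063] box mm -208.79250738010134 -228.96337037307353 206.27588172517437 F [ 0.0154 -0.7269 -0.5752] w 0.0858471522805761 q [-1.3133  0.3779  0.08    1.2744 -0.      1.4605]
rotvec/45 [-0.8184  0.0759  2.7438] 128.8942843715064
lin/0.1 [ 2.1783  1.3387 -0.0628]
```

Call:
{"op": "apply_moves", "data": {"rotation": [[0, 0, 0.15], [0, 0, 0.3], [0, 0, 0.45], [0, 0, 0.6], [0, 0, 0.75], [0, 0, 0.9], [0, 0, 1], [0, 0, 1]], "linear": [[0.1, 0.06, 0.05], [0.2, 0.12, 0.1], [0.35, 0.2, 0.15], [0.5, 0.3, 0.2], [0.65, 0.4, 0.2], [0.75, 0.45, 0.2], [0.85, 0.5, 0.2], [0.85, 0.5, 0.2]], "gripper": [1, 1, 1, 1, 1, 1, 1, 1], "squeeze": 20}}

```text
t: 0.82
tcp_pos: [0.2931, -0.4848, 0.226]
eef_rot: [0.837, 0.547, 0.0, -0.001]
force: [-0.2, -0.1, 0.8]
gripper_width: -0.0002
```

```bash
python3 -c "
from h import *
report(-95,0,200)"
```

```text
t 0.8167 tcp [ 0.2931 -0.4848  0.226 ] box mm -162.57199631860337 -139.69695886254206 225.99356008586105 F [-0.2116 -0.1456  0.7753] w -0.00018025385055027397 q [-1.1389  0.3581  0.1017  1.3165 -0.0001  0.8457]
rotvec/45 [-0.6943 -0.2164  1.7715] 86.17442618182487
lin/0.1 [ 1.3133  0.8266 -0.2599]
```

Call:
{"op": "apply_moves", "data": {"rotation": [[-0.05, -0.02, 0.13], [-0.1, -0.04, 0.26], [-0.16, -0.05, 0.4], [-0.21, -0.06, 0.53], [-0.26, -0.08, 0.66], [-0.31, -0.1, 0.79], [-0.35, -0.11, 0.89], [-0.35, -0.11, 0.89]], "linear": [[0.1, 0.06, 0], [0.2, 0.12, 0], [0.3, 0.18, 0], [0.4, 0.24, 0], [0.5, 0.3, 0], [0.6, 0.36, 0], [0.65, 0.4, 0], [0.65, 0.4, 0]], "gripper": [1, 1, 1, 1, 1, 1, 1, 1]}}

```text
t: 1.48
tcp_pos: [0.3573, -0.4431, 0.2254]
eef_rot: [0.592, 0.794, -0.038, 0.134]
force: [-0.0, 0.7, 0.2]
gripper_width: -0.0001
```

```bash
python3 -c "
from h import *
report(-95,0,200)"
```

```text
t 1.4833 tcp [ 0.3573 -0.4431  0.2254] box mm -130.2501852581825 -70.32461573908252 225.37102279454143 F [-0.0421  0.6775  0.1568] w -6.99617658909881e-05 q [-1.0206  0.1031 -0.2771  0.912   0.0285  0.2647]
rotvec/45 [-0.3462 -0.1064  0.8813] 42.87657456420861
lin/0.1 [ 0.6716  0.4096 -0.2537]
```

Call:
{"op": "apply_moves", "data": {"rotation": [[-0.05, -0.02, 0.13], [-0.1, -0.04, 0.26], [-0.16, -0.05, 0.4], [-0.21, -0.06, 0.53], [-0.26, -0.08, 0.66], [-0.31, -0.1, 0.79], [-0.346, -0.106, 0.88], [-0.346, -0.106, 0.88], [-0.346, -0.106, 0.88]], "linear": [[0.1, 0.06, 0], [0.2, 0.12, 0], [0.3, 0.18, -0.05], [0.4, 0.24, -0.1], [0.5, 0.3, -0.15], [0.6, 0.36, -0.2], [0.67, 0.41, -0.25], [0.67, 0.41, -0.25], [0.67, 0.41, -0.25]], "gripper": [1, 1, 1, 1, 1, 1, 1, 1, 1]}}

```text
t: 2.23
tcp_pos: [0.4233, -0.4023, 0.1996]
eef_rot: [0.269, 0.928, -0.071, 0.248]
force: [-0.8, -0.4, 0.6]
gripper_width: -0.0001
```

```bash
python3 -c "
from h import *
report(-75,0,66.5)
for n in ['top','wrist','scene']: snap(n,n+'1')
p=np.load('top1.npz')['p'][160:260,250:410,::-1]; cv2.imwrite('pics/top1z.png',cv2.resize(p,None,fx=5,fy=5,interpolation=cv2.INTER_CUBIC))
p=np.load('scene1.npz')['p'][150:320,170:340,::-1]; cv2.imwrite('pics/scene1z.png',cv2.resize(p,None,fx=3.5,fy=3.5,interpolation=cv2.INTER_CUBIC))
"
```

```text
t 2.2333 tcp [ 0.4233 -0.4023  0.1996] box mm -95.87910531950031 -0.7323038822536935 199.6236292813669 F [-0.7679 -0.4034  0.6018] w -0.00013270767943626935 q [-0.9888 -0.019  -0.5865  0.5222  0.2079 -0.3728]
rotvec/45 [-0.0039 -0.0017  0.0073] 0.3827719910979244
lin/0.1 [ 0.1809 -0.1044 -1.3312]
```

View pics/top1z.png

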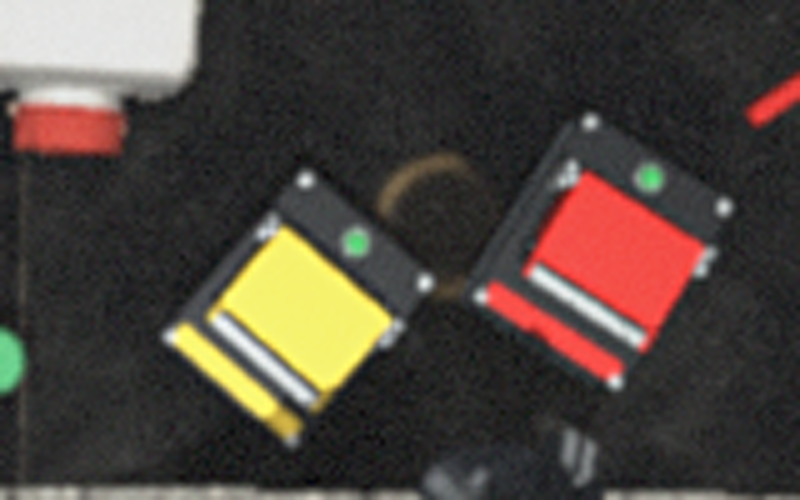

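View pics/wrist1.png

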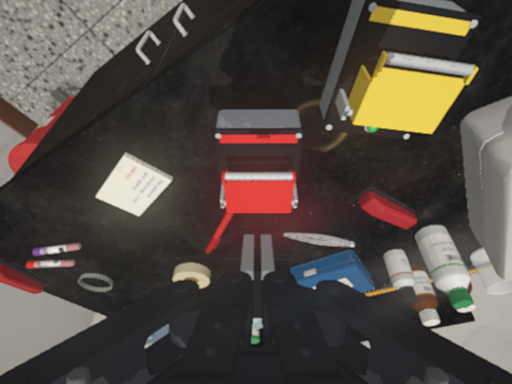

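View pics/scene1z.png

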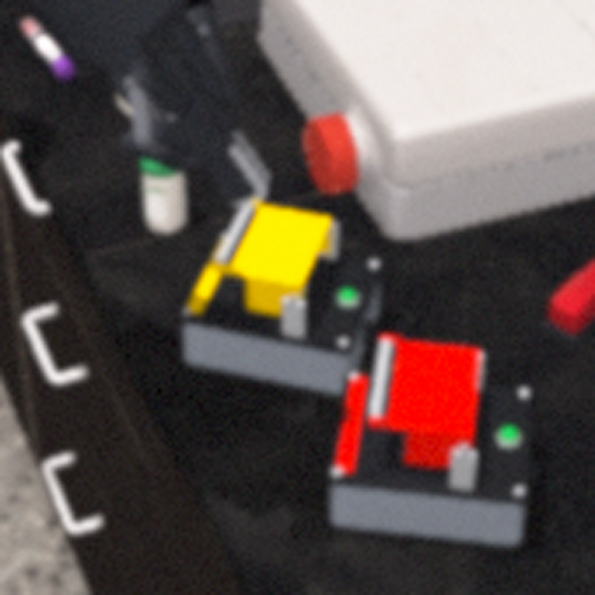

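Call:
{"op": "apply_moves", "data": {"rotation": [[0, 0, 0], [0, 0, 0], [0, 0, 0.007], [0, 0, 0.007], [0, 0, 0.007], [0, 0, 0.007], [0, 0, 0.007], [0, 0, 0.007]], "linear": [[0.05, -0.03, -0.2], [0.1, -0.06, -0.4], [0.15, -0.09, -0.6], [0.18, -0.104, -0.8], [0.18, -0.104, -1], [0.18, -0.104, -1], [0.18, -0.104, -1], [0.18, -0.104, -1]], "gripper": [1, 1, 1, 1, 1, 1, 1, 1]}}

```text
t: 3.05
tcp_pos: [0.4429, -0.4148, 0.1028]
eef_rot: [0.266, 0.928, -0.072, 0.25]
force: [0.3, -0.6, 0.7]
gripper_width: 0.0002
```

```bash
python3 -c "
from h import *
report(-75,0,66.5)
for n in ['top','wrist','scene']: c,p,d=snap(n,n+'2'); print(n,proj(c,arm.get_state()['tcp_pos']),proj(c,W(-33.5,0,88.5)))
p=np.load('top2.npz')['p'][180:260,320:420,::-1]; cv2.imwrite('pics/top2z.png',cv2.resize(p,None,fx=7,fy=7,interpolation=cv2.INTER_CUBIC))
p=np.load('scene2.npz')['p'][180:320,200:340,::-1]; cv2.imwrite('pics/scene2z.png',cv2.resize(p,None,fx=4,fy=4,interpolation=cv2.INTER_CUBIC))
"
```

```text
t 3.05 tcp [ 0.4429 -0.4148  0.1028] box mm -72.59524792647214 -0.948683390819778 102.7787129553713 F [ 0.2786 -0.5547  0.6609] w 0.00021112080614411148 q [-0.9693  0.1304 -0.7151  0.2367  0.2018 -0.3614]
rotvec/45 [ 0.0017  0.0018 -0.0013] 0.12395528726624996
lin/0.1 [-0.0154  0.0208 -0.3628]
top [[360.0985 234.023 ]] [[366.4753 220.7061]]
wrist [[257.541  231.4112]] [[258.9331 245.7318]]
scene [[259.9916 251.8744]] [[278.217  258.5685]]
```

View pics/top2z.png

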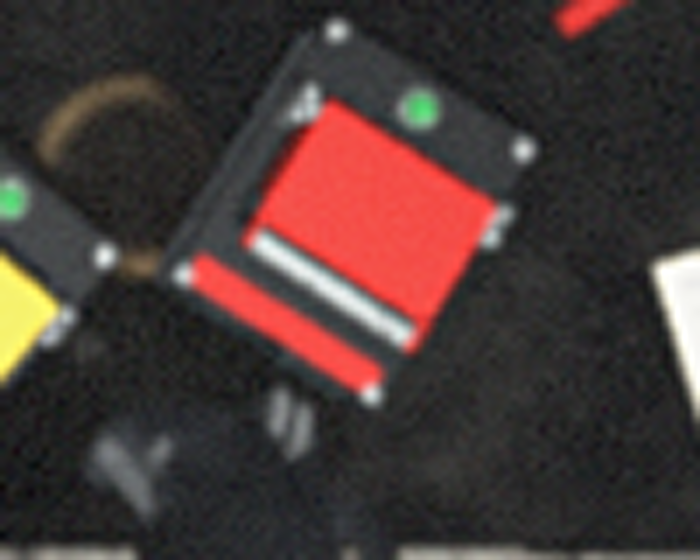

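View pics/wrist2.png

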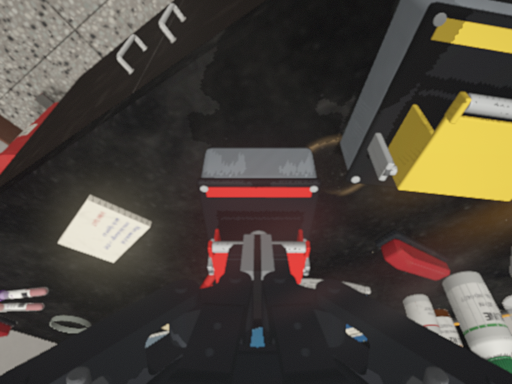

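View pics/scene2z.png

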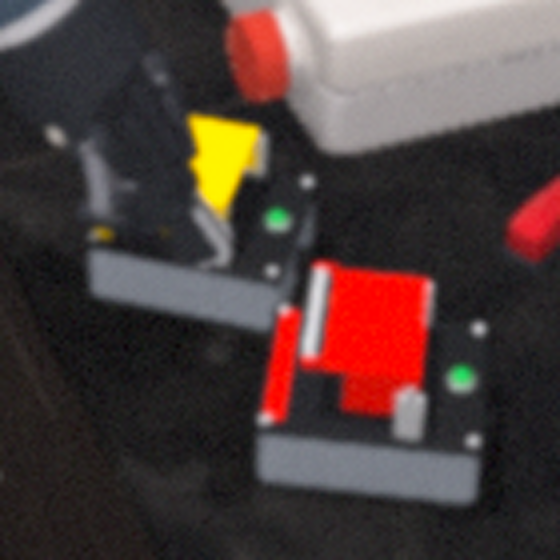

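Call:
{"op": "apply_moves", "data": {"rotation": [[0, 0, 0], [0, 0, 0], [0, 0, 0], [0, 0, 0], [0, 0, 0]], "linear": [[0, 0, -0.12], [-0.01, 0.02, -0.24], [-0.015, 0.02, -0.36], [-0.015, 0.02, -0.36], [-0.015, 0.02, -0.36]], "gripper": [1, 1, 1, 1, 1]}}

```text
t: 3.62
tcp_pos: [0.4417, -0.4131, 0.0678]
eef_rot: [0.265, 0.928, -0.072, 0.25]
force: [0.2, 0.3, 0.7]
gripper_width: 0.0002
```

```bash
python3 -c "
from h import *
report(-30,0,66.5)
snap('wrist','wrist3')
"
```

```text
t 3.6167 tcp [ 0.4417 -0.4131  0.0678] box mm -74.61842751230124 -0.11467869983563322 67.77046306250142 F [0.1629 0.2988 0.7074] w 0.00015026190524088646 q [-0.9695  0.1799 -0.7722  0.1287  0.202  -0.3619]
rotvec/45 [ 0.0033  0.0028 -0.0016] 0.20694273600747554
lin/0.1 [ 0.379  -0.2355 -0.0127]
```

View pics/wrist3.png

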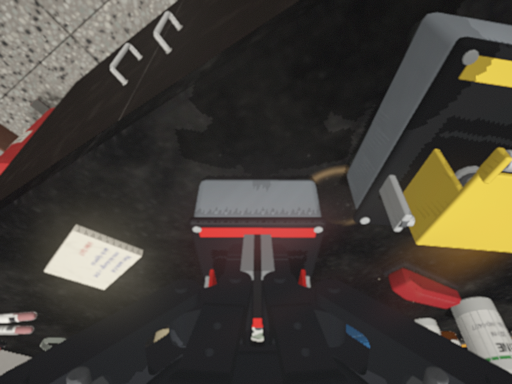

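Call:
{"op": "apply_moves", "data": {"rotation": [[0, 0, 0], [0, 0, 0], [0, 0, 0], [0, 0, 0], [0, 0, 0], [0, 0, 0], [0, 0, 0], [0, 0, 0], [0, 0, 0], [0, 0, 0]], "linear": [[0.05, -0.03, -0.01], [0.1, -0.06, -0.01], [0.15, -0.09, -0.01], [0.2, -0.12, -0.01], [0.25, -0.155, -0.01], [0.3, -0.185, -0.01], [0.34, -0.21, -0.01], [0.38, -0.235, -0.01], [0.38, -0.235, -0.01], [0.38, -0.235, -0.01]], "gripper": [1, 1, 1, 1, 1, 1, 1, 1, 1, 1]}}

```text
t: 4.5
tcp_pos: [0.4803, -0.4372, 0.0674]
eef_rot: [0.265, 0.928, -0.072, 0.251]
force: [0.5, -0.5, 0.4]
gripper_width: 0.0002
```

```bash
python3 -c "
from h import *
report(-19,0,66.5)
snap('wrist','wrist4');snap('scene','scene4')
p=np.load('scene4.npz')['p'][180:320,200:340,::-1]; cv2.imwrite('pics/scene4z.png',cv2.resize(p,None,fx=4,fy=4,interpolation=cv2.INTER_CUBIC))
"
```

```text
t 4.5 tcp [ 0.4803 -0.4372  0.0674] box mm -29.055981652112955 -0.10251421298358473 67.43268517756643 F [ 0.4796 -0.5322  0.353 ] w 0.0001905315929339866 q [-0.9315  0.2553 -0.6722  0.1455  0.1841 -0.3281]
rotvec/45 [ 0.0047  0.0038 -0.0019] 0.2853323129717023
lin/0.1 [ 0.0858 -0.0524 -0.0093]
```

View pics/wrist4.png

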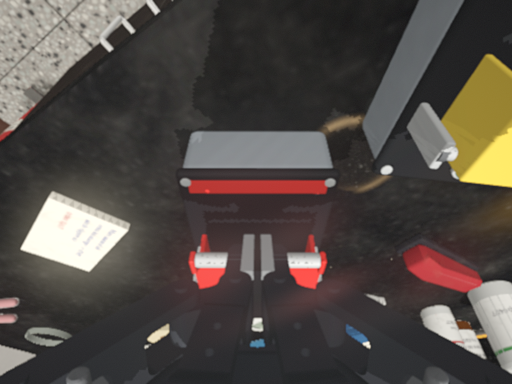

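View pics/scene4z.png

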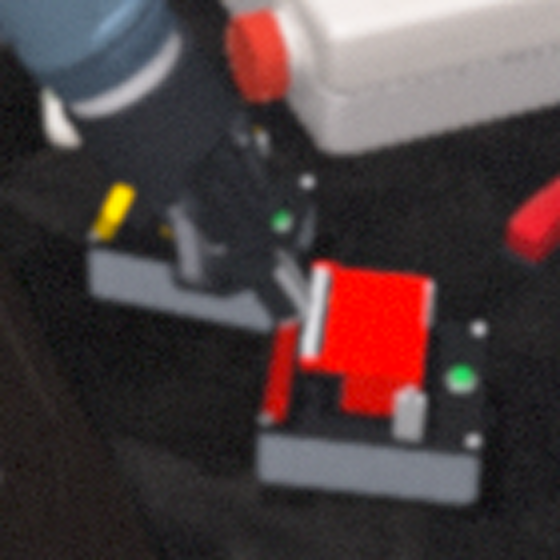

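```bash
python3 -c "
from h import *
a=np.load('scene2.npz');b=np.load('scene4.npz')
for c in (a,b):
    p=c['p'];h=cv2.cvtColor(p,cv2.COLOR_RGB2HSV)
    m=((h[...,0]<8)|(h[...,0]>172))&(h[...,1]>150)&(h[...,2]>120); m[:240]=0;m[310:]=0;m[:,320:]=0;m[:,:200]=0
    v,u_=np.nonzero(m); print(m.sum(),u_.mean(),v.mean(),u_.min(),u_.max(),v.min(),v.max())
    X=cloud(c,c['d'])[m]; print(np.nanpercentile(X[:,2],[50,80,95,99]))
    q=proj(c,np.array([W(-33.5,y,88.5) for y in(-33,33)]+[W(-20-0,0,65)])); print(q)
for n in ('scene2','scene4'):
    p=np.load(n+'.npz')['p'][240:300,255:330,::-1]; cv2.imwrite(f'pics/{n}y.png',cv2.resize(p,None,fx=8,fy=8,interpolation=cv2.INTER_CUBIC))
c=np.load('wrist4.npz');X=cloud(c,c['d']); 
for uv in [(245,250),(245,240),(248,262),(269,262),(268,250),(205,262),(310,262),(245,275)]:
    x=X[uv[1],uv[0]]; b_=x[:2]-BC; print(uv,1000*b_@u,1000*b_@w,1000*x[2])
"
```

```text
996 288.8885542168675 264.86345381526104 265 306 245 285
[0.088  0.0897 0.0911 0.0924]
[[276.5195 269.8819]
 [279.8252 247.8518]
 [284.2296 267.196 ]]
940 290.02978723404254 264.63085106382977 266 306 245 284
[0.0882 0.0898 0.0909 0.0921]
[[276.5195 269.8819]
 [279.8252 247.8518]
 [284.2296 267.196 ]]
(245, 250) -62.25754726146637 -5.729877353120646 101.21715125401855
(245, 240) -55.89967164216515 -6.159026477136324 91.75826465583735
(248, 262) -66.9934941703635 -4.150704461952285 109.83321483292549
(269, 262) -67.05984211736103 4.363498004186481 109.85233883470255
(268, 250) -61.34385126974646 4.329682146431635 100.62049275510998
(205, 262) -35.047405325629825 -27.60409915802353 91.49193785765968
(310, 262) -35.47837781837019 27.136427974612012 91.61647755706218
(245, 275) -73.66681313878168 -4.935493374081472 119.093016401835
```

View pics/scene4y.png

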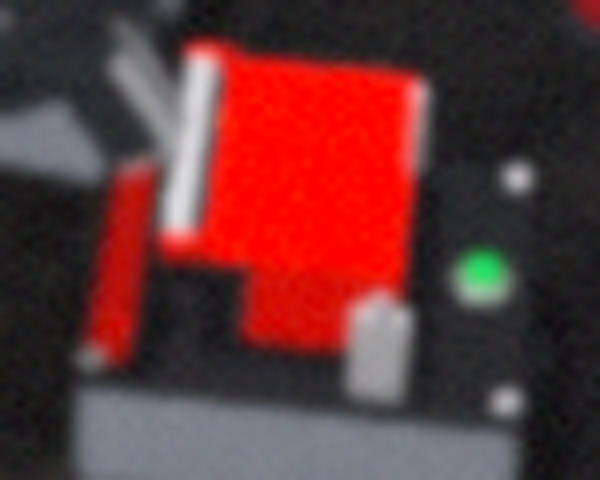

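```bash
python3 -c "
from h import *
import sys
a=np.radians(60); d=np.r_[np.cos(a)*u,-np.sin(a)]; n=np.r_[np.sin(a)*u,np.cos(a)]; ww=np.r_[w,0]
for nme,T,(x0,y0,x1,y1) in (('scene2',[.4429,-.4148,.1028],(225,205,285,265)),('scene4',[.4803,-.4372,.0674],(240,220,300,280))):
    c=np.load(nme+'.npz'); im=cv2.resize(c['p'][y0:y1,x0:x1,::-1],None,fx=10,fy=10,interpolation=cv2.INTER_CUBIC)
    for s,col in ((11,(0,255,0)),(-11,(255,255,0)),(0,(255,0,255))):
        P=np.array([np.array(T)+s/1000*n-.001*k*d+ww*yy/1000 for yy in (-7,) for k in (0,60)])
        q=(proj(c,P)-[x0,y0]+.5)*10
        cv2.line(im,tuple(int(t) for t in q[0]),tuple(int(t) for t in q[1]),col,1)
    cv2.imwrite(f'pics/{nme}L.png',im)
"
```

```text
(no output)
```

View pics/scene2L.png

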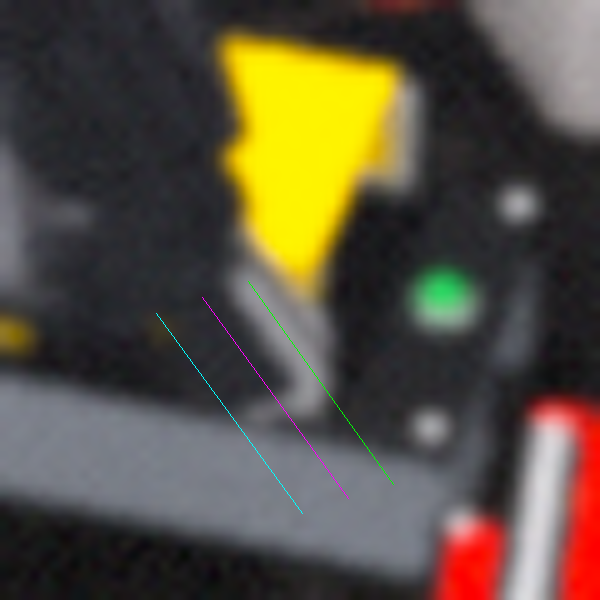

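View pics/scene4L.png

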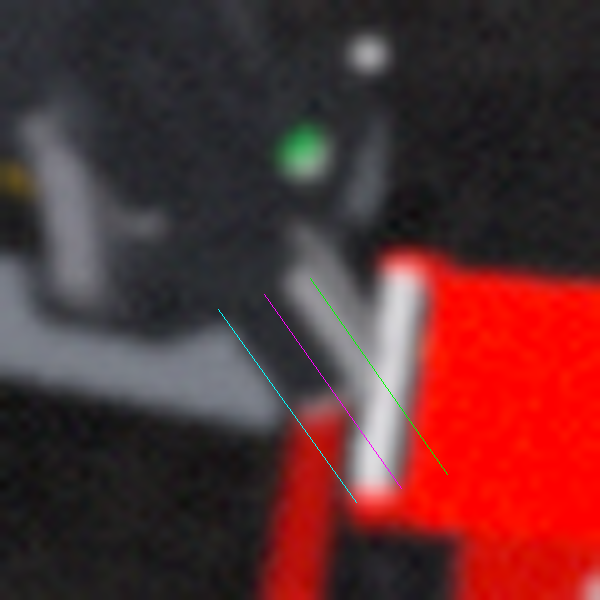

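```bash
python3 -c "
from h import *
a=np.radians(60); d=np.r_[np.cos(a)*u,-np.sin(a)]; n=np.r_[np.sin(a)*u,np.cos(a)]; ww=np.r_[w,0]
c=np.load('wrist4.npz');X=cloud(c,c['d'])-np.array([.4803,-.4372,.0674])
for U in (242,246,250,254,257,260,264,268,272):
    print(U,[(v,*(np.round(1000*X[v,U]@b) for b in (d,n,ww))) for v in range(222,250,3)])
im=cv2.resize(c['p'][200:300,200:320,::-1],None,fx=6,fy=6,interpolation=cv2.INTER_CUBIC); cv2.imwrite('pics/w4z.png',np.clip(im.astype(float)*1.6,0,255).astype(np.uint8))
"
```

```text
242 [(222, np.float64(22.0), np.float64(3.0), np.float64(-10.0)), (225, np.float64(24.0), np.float64(7.0), np.float64(-10.0)), (228, np.float64(26.0), np.float64(10.0), np.float64(-11.0)), (231, np.float64(28.0), np.float64(13.0), np.float64(-11.0)), (234, np.float64(29.0), np.float64(16.0), np.float64(-11.0)), (237, np.float64(30.0), np.float64(18.0), np.float64(-11.0)), (240, np.float64(32.0), np.float64(21.0), np.float64(-11.0)), (243, np.float64(34.0), np.float64(25.0), np.float64(-11.0)), (246, np.float64(-41.0), np.float64(-11.0), np.float64(-7.0)), (249, np.float64(-44.0), np.float64(-11.0), np.float64(-7.0))]
246 [(222, np.float64(23.0), np.float64(4.0), np.float64(-8.0)), (225, np.float64(25.0), np.float64(7.0), np.float64(-8.0)), (228, np.float64(26.0), np.float64(9.0), np.float64(-8.0)), (231, np.float64(26.0), np.float64(12.0), np.float64(-8.0)), (234, np.float64(29.0), np.float64(15.0), np.float64(-8.0)), (237, np.float64(-33.0), np.float64(-12.0), np.float64(-6.0)), (240, np.float64(-35.0), np.float64(-11.0), np.float64(-6.0)), (243, np.float64(-38.0), np.float64(-11.0)
[... 3762 characters left out ...]
-11.0), np.float64(5.0)), (249, np.float64(-43.0), np.float64(-11.0), np.float64(4.0))]
272 [(222, np.float64(23.0), np.float64(4.0), np.float64(10.0)), (225, np.float64(23.0), np.float64(6.0), np.float64(10.0)), (228, np.float64(26.0), np.float64(10.0), np.float64(10.0)), (231, np.float64(26.0), np.float64(12.0), np.float64(10.0)), (234, np.float64(27.0), np.float64(15.0), np.float64(10.0)), (237, np.float64(30.0), np.float64(18.0), np.float64(10.0)), (240, np.float64(32.0), np.float64(22.0), np.float64(10.0)), (243, np.float64(35.0), np.float64(25.0), np.float64(11.0)), (246, np.float64(-33.0), np.float64(-7.0), np.float64(7.0)), (249, np.float64(-37.0), np.float64(-8.0), np.float64(7.0))]
```

View pics/w4z.png

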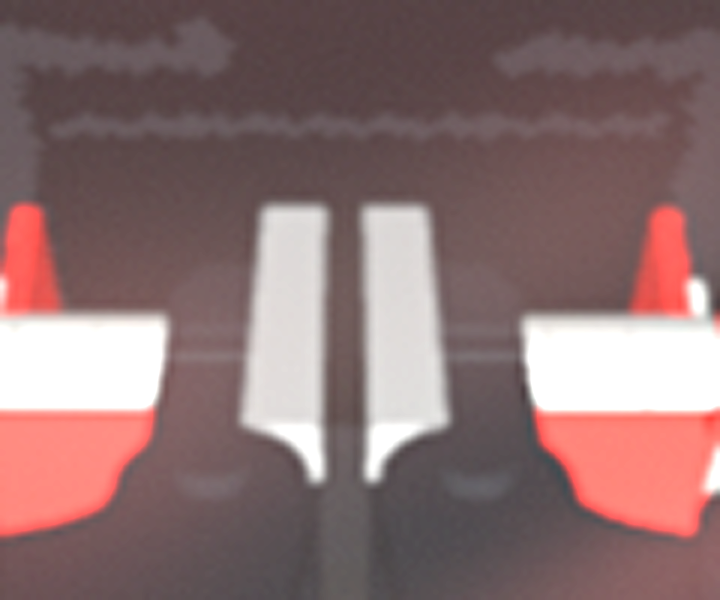

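```bash
python3 -c "
from h import *
a=np.radians(60); d=np.r_[np.cos(a)*u,-np.sin(a)]; n=np.r_[np.sin(a)*u,np.cos(a)]; ww=np.r_[w,0]
c=np.load('wrist4.npz');X=cloud(c,c['d'])-np.array([.4803,-.4372,.0674])
B=np.c_[d,n,ww]*1000
Y=X@B
near=Y[...,0]<-10
for v in range(232,384,6):
    r=np.nonzero(near[v]&(np.abs(Y[v,:,2])<80))[0]
    if len(r): print(v,'u',r.min(),r.max(),'mid d,n',np.round(Y[v,257,:2]),'left',np.round(Y[v,r.min()]),'right',np.round(Y[v,r.max()]), [tuple(np.round(Y[v,k])) for k in (215,235,280,300) if near[v,k]])
"
```

```text
238 u 243 270 mid d,n [-34. -12.] left [-34. -12.  -7.] right [-34. -12.   6.] []
244 u 233 280 mid d,n [-39. -11.] left [-31.  -7. -12.] right [-31.  -7.  11.] [(np.float64(-32.0), np.float64(-8.0), np.float64(-11.0)), (np.float64(-31.0), np.float64(-7.0), np.float64(11.0))]
250 u 228 285 mid d,n [-45. -12.] left [-37.  -7. -14.] right [-37.  -7.  13.] [(np.float64(-38.0), np.float64(-8.0), np.float64(-11.0)), (np.float64(-39.0), np.float64(-8.0), np.float64(10.0))]
256 u 190 324 mid d,n [-51. -12.] left [-22.   4. -35.] right [-21.   5.  35.] [(np.float64(-22.0), np.float64(4.0), np.float64(-22.0)), (np.float64(-43.0), np.float64(-7.0), np.float64(-10.0)), (np.float64(-43.0), np.float64(-7.0), np.float64(10.0)), (np.float64(-23.0), np.float64(4.0), np.float64(22.0))]
262 u 190 325 mid d,n [-55. -11.] left [-25.   7. -35.] right [-25.   6.  35.] [(np.float64(-24.0), np.float64(7.0), np.float64(-22.0)), (np.float64(-49.0), np.float64(-8.0), np.float64(10.0)), (np.float64(-24.0), np.float64(7.0), np.float64(22.0))]
268 u 191 323 mid d,n [-60. -12.] left [-22.  12. -36.] right [-22.  1
[... 5417 characters left out ...]
), (np.float64(-113.0), np.float64(-17.0), np.float64(9.0))]
376 u 0 511 mid d,n [-110.  -12.] left [-111.  -13.  -61.] right [-110.  -12.   60.] [(np.float64(-116.0), np.float64(-19.0), np.float64(-9.0)), (np.float64(-110.0), np.float64(-12.0), np.float64(-6.0)), (np.float64(-109.0), np.float64(-11.0), np.float64(5.0)), (np.float64(-115.0), np.float64(-18.0), np.float64(9.0))]
382 u 0 511 mid d,n [-112.  -12.] left [-112.  -13.  -60.] right [-113.  -14.   57.] [(np.float64(-119.0), np.float64(-21.0), np.float64(-9.0)), (np.float64(-112.0), np.float64(-13.0), np.float64(-5.0)), (np.float64(-110.0), np.float64(-11.0), np.float64(5.0)), (np.float64(-118.0), np.float64(-20.0), np.float64(8.0))]
```

The depth data shows the real finger end lies about 29 mm behind the reported TCP along the fingers, so the tip is still above and in front of the lip. The guard is still shut, as the scene picture shows. I'll back off and lower the tool to allow for this.

Call:
{"op": "apply_moves", "data": {"rotation": [[0, 0, 0], [0, 0, 0], [0, 0, 0], [0, 0, 0], [0, 0, 0], [0, 0, 0], [0, 0, 0], [0, 0, 0], [0, 0, 0], [0, 0, 0]], "linear": [[-0.08, 0.05, 0], [-0.16, 0.1, 0], [-0.24, 0.15, 0], [-0.32, 0.2, 0], [-0.35, 0.22, -0.06], [-0.35, 0.22, -0.14], [-0.35, 0.22, -0.22], [-0.35, 0.22, -0.26], [-0.35, 0.22, -0.26], [-0.35, 0.22, -0.26]], "gripper": [1, 1, 1, 1, 1, 1, 1, 1, 1, 1]}}

```text
t: 5.43
tcp_pos: [0.4448, -0.4146, 0.0404]
eef_rot: [0.265, 0.928, -0.072, 0.25]
force: [-0.2, -0.1, 0.7]
gripper_width: -0.0002
```

```bash
cat >> h.py <<'E'
def axes(al=60):
    a=np.radians(al); return np.r_[np.cos(a)*u,-np.sin(a)], np.r_[np.sin(a)*u,np.cos(a)], np.r_[w,0]
def bx(X):
    X=np.asarray(X); b=X[...,:2]-BC; return np.stack([1000*b@u,1000*b@w,1000*X[...,2]],-1)
E
python3 -c "
from h import *
report(-20,0,41.4)
T=arm.get_state()['tcp_pos']
c,p,dd=snap('wrist','wrist5');snap('scene','scene5')
d,n,ww=axes()
Y=(cloud(c,dd)-T)@np.c_[d,n,ww]*1000
for v in range(228,246): print(v,np.round(Y[v,248],1),np.round(Y[v,266],1))
p=np.load('scene5.npz')['p'][220:300,230:330,::-1]; cv2.imwrite('pics/scene5z.png',cv2.resize(p,None,fx=7,fy=7,interpolation=cv2.INTER_CUBIC))
"
```

```text
t 5.4333 tcp [ 0.4448 -0.4146  0.0404] box mm -71.14043472454743 0.27013693698568314 40.41005882893934 F [-0.1706 -0.0629  0.7375] w -0.0001573416769307888 q [-0.9656  0.2335 -0.7993  0.0478  0.2003 -0.3586]
rotvec/45 [ 0.0028  0.0025 -0.0019] 0.19106659107819882
lin/0.1 [ 0.4323 -0.2733  0.0099]
228 [17.4  5.8 -6.2] [17.9  6.   5.5]
229 [16.9  6.3 -6.2] [16.8  6.2  5.5]
230 [16.4  6.7 -6.2] [17.4  7.2  5.5]
231 [16.2  7.3 -6.2] [15.7  7.1  5.4]
232 [14.9  7.5 -6.1] [15.3  7.6  5.4]
233 [13.6  7.6 -6.1] [14.7  8.1  5.4]
234 [13.   8.  -6.1] [14.5  8.7  5.4]
235 [-29.3 -11.1  -4.8] [-29.6 -11.3   4. ]
236 [-30.4 -11.1  -4.8] [-31.9 -11.8   3.9]
237 [-31.7 -11.2  -4.7] [-31.3 -11.    3.9]
238 [-32.8 -11.2  -4.7] [-33.  -11.3   3.9]
239 [-33.8 -11.2  -4.7] [-33.6 -11.1   3.9]
240 [-34.7 -11.1  -4.6] [-35.5 -11.5   3.8]
241 [-35.9 -11.2  -4.6] [-37.3 -11.9   3.7]
242 [-37.2 -11.3  -4.6] [-38.8 -12.1   3.7]
243 [-37.9 -11.1  -4.6] [-38.8 -11.6   3.7]
244 [-39.2 -11.3  -4.5] [-39.2 -11.3   3.7]
245 [-40.2 -11.3  -4.5] [-40.6 -11.5   3.7]
```

View pics/wrist5.png

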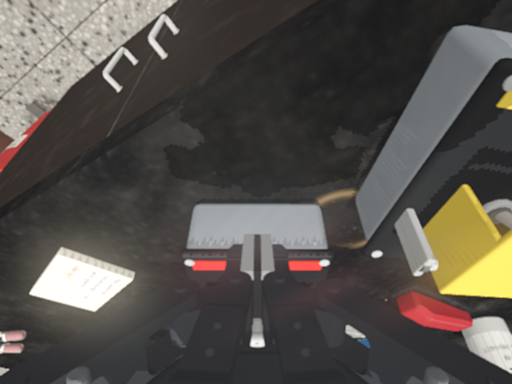

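View pics/scene5z.png

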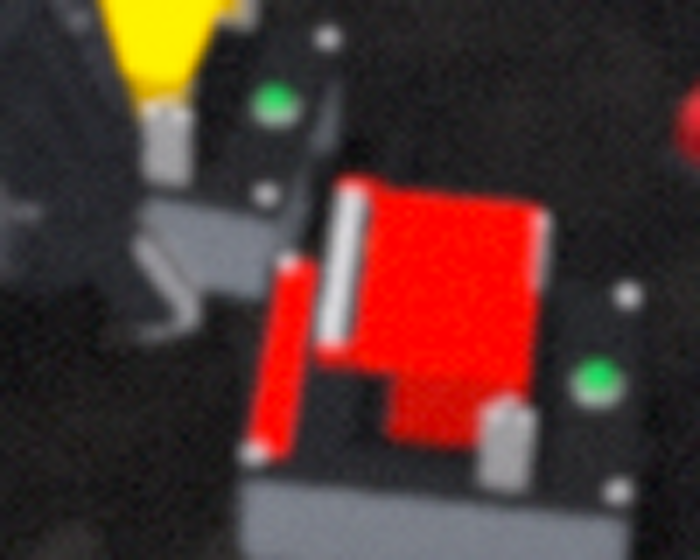

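Call:
{"op": "apply_moves", "data": {"rotation": [[0, 0, 0], [0, 0, 0], [0, 0, 0], [0, 0, 0], [0, 0, 0], [0, 0, 0], [0, 0, 0], [0, 0, 0], [0, 0, 0], [0, 0, 0]], "linear": [[0.06, -0.04, 0.01], [0.12, -0.08, 0.01], [0.18, -0.115, 0.01], [0.24, -0.15, 0.01], [0.3, -0.19, 0.01], [0.35, -0.22, 0.01], [0.4, -0.25, 0.01], [0.46, -0.29, 0.01], [0.46, -0.29, 0.01], [0.46, -0.29, 0.01]], "gripper": [1, 1, 1, 1, 1, 1, 1, 1, 1, 1]}}

```text
t: 6.37
tcp_pos: [0.4915, -0.4443, 0.0423]
eef_rot: [0.265, 0.928, -0.072, 0.251]
force: [-0.4, 0.2, 0.3]
gripper_width: 0.0003
```

```bash
cat > look.py <<'E'
from h import *
import sys
k=sys.argv[1]; report(float(sys.argv[2]),0,float(sys.argv[3]))
snap('wrist','wrist'+k);snap('scene','scene'+k)
c=np.load(f'scene{k}.npz'); p=c['p'][220:300,240:330,::-1]; a=cv2.resize(p,None,fx=6,fy=6,interpolation=cv2.INTER_CUBIC)
q=np.load(f'wrist{k}.npz')['p'][180:300,180:340,::-1]; b=cv2.resize(q,None,fx=3,fy=3,interpolation=cv2.INTER_CUBIC)
b=np.clip(b*1.4,0,255).astype(np.uint8)
cv2.imwrite(f'pics/s{k}.png',a); cv2.imwrite(f'pics/w{k}.png',b)
E
python3 look.py 6 -10 41.4
```

```text
t 6.3667 tcp [ 0.4915 -0.4443  0.0423] box mm -15.768686934313708 -0.23748459029979832 42.27040863940667 F [-0.4054  0.1736  0.2886] w 0.00030629343281480663 q [-0.9219  0.3162 -0.6707  0.0848  0.1795 -0.3197]
rotvec/45 [ 0.0046  0.0035 -0.0021] 0.27805285181730804
lin/0.1 [ 0.0502 -0.0286 -0.0087]
```

View pics/s6.png

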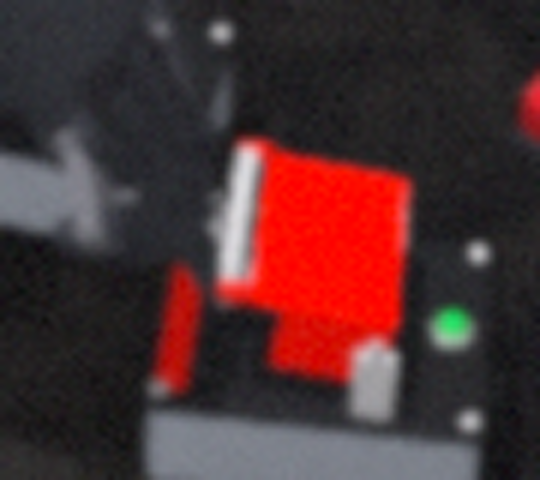

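View pics/w6.png

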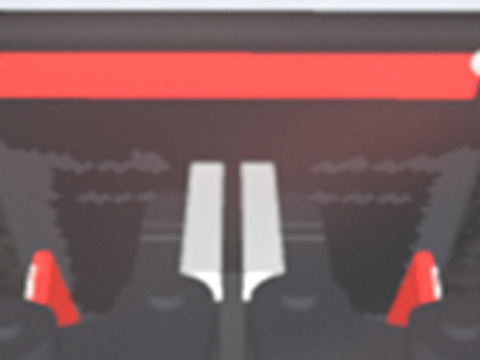

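Call:
{"op": "apply_moves", "data": {"rotation": [[0, 0, 0], [0, 0, 0], [0, 0, 0], [0, 0, 0], [0, 0, 0]], "linear": [[0.03, -0.015, -0.005], [0.06, -0.035, -0.01], [0.09, -0.055, -0.01], [0.09, -0.055, -0.01], [0.09, -0.055, -0.01]], "gripper": [1, 1, 1, 1, 1]}}

```text
t: 6.88
tcp_pos: [0.5003, -0.4497, 0.0413]
eef_rot: [0.265, 0.928, -0.072, 0.251]
force: [0.6, 0.6, -0.6]
gripper_width: 0.0
```

```bash
python3 look.py 7 10 41.4
```

```text
t 6.8833 tcp [ 0.5003 -0.4497  0.0413] box mm -5.468156647861712 -0.16392019766834906 41.25120720673878 F [ 0.6223  0.5921 -0.5563] w 2.6291529700812472e-05 q [-0.9145  0.3337 -0.647   0.0899  0.1758 -0.3129]
rotvec/45 [ 0.0045  0.0034 -0.0019] 0.26848810550343305
lin/0.1 [ 0.132  -0.0806  0.0015]
```

View pics/s7.png

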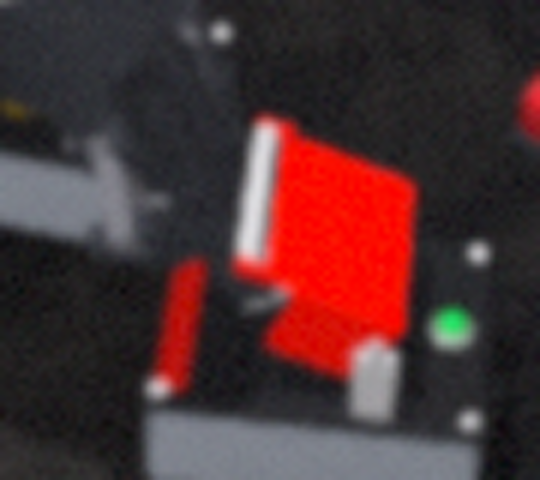

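View pics/w7.png

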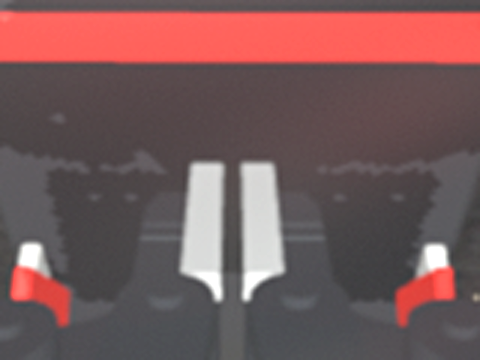

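Call:
{"op": "apply_moves", "data": {"rotation": [[0, 0, 0], [0, 0, 0], [0, 0, 0], [0, 0, 0], [0, 0, 0], [0, 0, 0], [0, 0, 0]], "linear": [[0.03, -0.02, 0], [0.06, -0.035, 0], [0.085, -0.055, 0], [0.11, -0.07, 0], [0.13, -0.08, 0], [0.13, -0.08, 0], [0.13, -0.08, 0]], "gripper": [1, 1, 1, 1, 1, 1, 1]}}

```text
t: 7.57
tcp_pos: [0.5129, -0.4574, 0.0407]
eef_rot: [0.265, 0.928, -0.072, 0.25]
force: [-1.5, 0.6, -0.5]
gripper_width: 0.0
```

```bash
python3 look.py 8 18 41.4
```

```text
t 7.5667 tcp [ 0.5129 -0.4574  0.0407] box mm 9.239150610480388 0.04337733389187936 40.727559348903895 F [-1.5467  0.5574 -0.4869] w 4.150661413877922e-05 q [-0.904   0.3572 -0.6104  0.1024  0.1706 -0.3035]
rotvec/45 [ 0.0036  0.0024 -0.0017] 0.210261017240561
lin/0.1 [ 0.0741 -0.0468  0.0067]
```

View pics/s8.png

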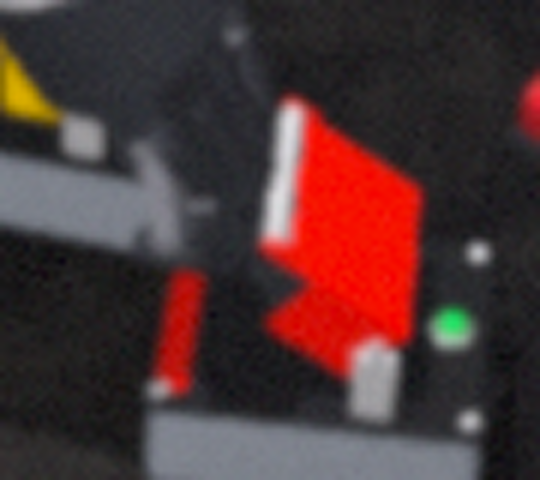

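View pics/w8.png

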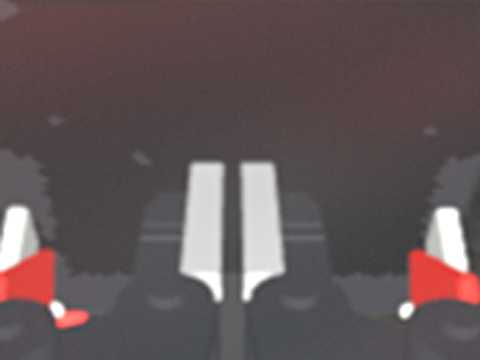

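Call:
{"op": "apply_moves", "data": {"rotation": [[0, 0, 0], [0, 0, 0], [0, 0, 0], [0, 0, 0], [0, 0, 0], [0, 0, 0]], "linear": [[0.02, -0.01, 0.005], [0.04, -0.025, 0.007], [0.06, -0.04, 0.007], [0.075, -0.047, 0.007], [0.075, -0.047, 0.007], [0.075, -0.047, 0.007]], "gripper": [1, 1, 1, 1, 1, 1]}}

```text
t: 8.17
tcp_pos: [0.52, -0.4618, 0.041]
eef_rot: [0.265, 0.928, -0.072, 0.25]
force: [-2.9, 1.5, -1.2]
gripper_width: -0.0
```

```bash
python3 look.py 9 20 41.4
```

```text
t 8.1667 tcp [ 0.52   -0.4618  0.041 ] box mm 17.589729049872496 0.07580220056540005 41.00621409740388 F [-2.9489  1.5196 -1.201 ] w -1.2362633615524399e-05 q [-0.8984  0.3698 -0.5882  0.1122  0.1676 -0.2985]
rotvec/45 [ 0.0028  0.0014 -0.0015] 0.15576167724556092
lin/0.1 [ 0.02   -0.0134  0.0039]
```

View pics/s9.png

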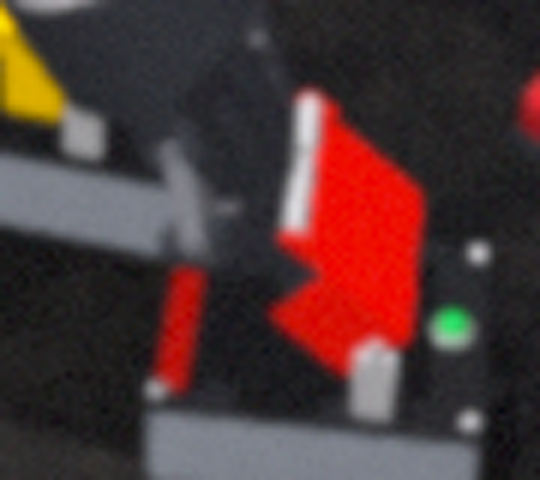

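View pics/w9.png

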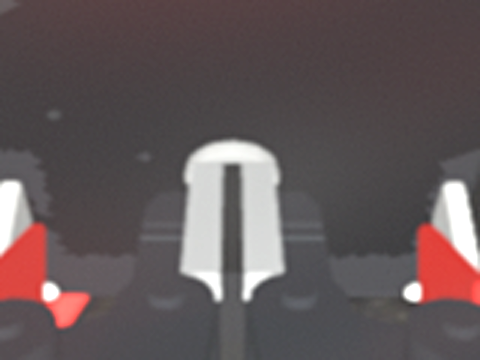

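Call:
{"op": "apply_moves", "data": {"rotation": [[0, 0, 0], [0, 0, 0], [0, 0, 0], [0, 0, 0]], "linear": [[0.01, -0.007, 0.003], [0.02, -0.013, 0.004], [0.02, -0.013, 0.004], [0.02, -0.013, 0.004]], "gripper": [1, 1, 1, 1]}}

```text
t: 8.6
tcp_pos: [0.5204, -0.462, 0.0406]
eef_rot: [0.266, 0.929, -0.072, 0.248]
force: [-10.1, 4.9, 5.1]
gripper_width: 0.0005
```

```bash
python3 -c "
from h import *
report(23,0,41.4)"
```

```text
t 8.6 tcp [ 0.5204 -0.462   0.0406] box mm 18.04141457361299 0.09671417303822963 40.558124350149505 F [-10.1354   4.9117   5.1356] w 0.00047563022464183286 q [-0.8974  0.372  -0.5837  0.1172  0.166  -0.2972]
rotvec/45 [ 0.0005 -0.0018 -0.0004] 0.08406207893523149
lin/0.1 [ 0.0415 -0.0271  0.0084]
```

Call:
{"op": "apply_moves", "data": {"rotation": [[0, 0, 0], [0, 0, 0], [0, 0, 0], [0, 0, 0], [0, 0, 0], [0, 0, 0], [0, 0, 0], [0, 0, 0], [0, 0, 0], [0, 0, 0], [0, 0, 0], [0, 0, 0], [0, 0, 0], [0, 0, 0], [0, 0, 0], [0, 0, 0], [0, 0, 0]], "linear": [[-0.03, 0.02, 0], [-0.07, 0.045, 0], [-0.12, 0.075, 0], [-0.17, 0.105, 0], [-0.22, 0.135, 0], [-0.27, 0.17, 0], [-0.32, 0.2, 0], [-0.37, 0.23, 0], [-0.42, 0.26, 0], [-0.48, 0.3, 0], [-0.54, 0.335, 0], [-0.6, 0.375, 0], [-0.68, 0.425, 0], [-0.76, 0.475, 0], [-0.84, 0.525, 0], [-0.84, 0.525, 0], [-0.84, 0.525, 0]], "gripper": [1, 1, 1, 1, 1, 1, 1, 1, 1, 1, 1, 1, 1, 1, 1, 1, 1]}}

```text
t: 10.02
tcp_pos: [0.4357, -0.409, 0.0404]
eef_rot: [0.266, 0.929, -0.072, 0.248]
force: [1.0, -0.9, 1.3]
gripper_width: 0.0002
```

```bash
python3 look.py 10 -75 41.4
```

```text
t 10.0167 tcp [ 0.4357 -0.409   0.0404] box mm -81.79374671146842 0.14103795325751364 40.42464738595793 F [ 1.0029 -0.8525  1.3132] w 0.00016160778543101078 q [-0.974   0.2174 -0.8182  0.0502  0.202  -0.3654]
rotvec/45 [-0.     -0.002   0.0002] 0.09035150982190152
lin/0.1 [ 0.0569 -0.0372  0.0098]
```

View pics/s10.png

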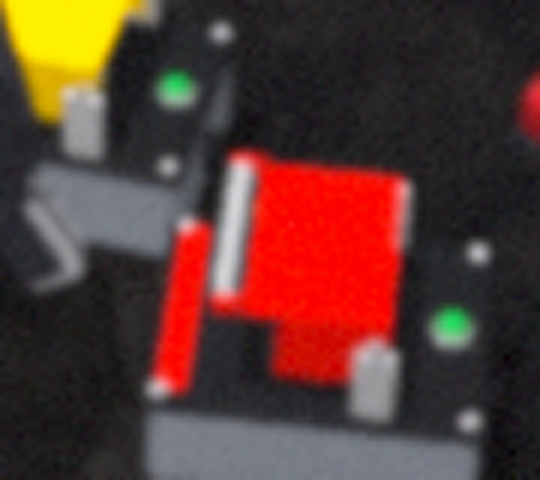

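View pics/wrist10.png

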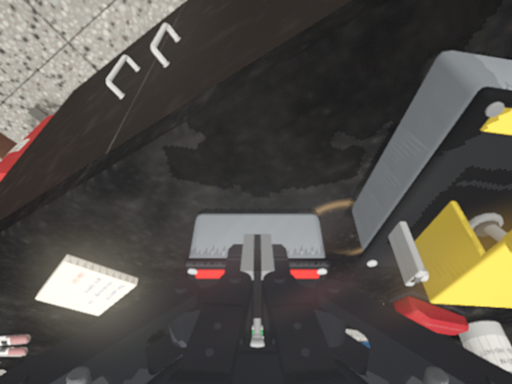

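Call:
{"op": "apply_moves", "data": {"rotation": [[0, 0, 0], [0, 0, 0], [0, 0, 0], [0, 0, 0], [0, 0, 0], [0, 0, 0], [0, 0, 0]], "linear": [[-0.1, 0.06, 0], [-0.17, 0.1, 0], [-0.25, 0.0, -0.05], [-0.33, -0.13, -0.1], [-0.41, -0.28, -0.2], [-0.41, -0.28, -0.2], [-0.41, -0.28, -0.2]], "gripper": [1, 1, 1, 1, 1, 1, 1]}}

```text
t: 10.7
tcp_pos: [0.3948, -0.4376, 0.0204]
eef_rot: [0.267, 0.929, -0.071, 0.248]
force: [0.2, 0.7, 0.1]
gripper_width: -0.0001
```

```bash
python3 - <<'E'
from h import *
report()
c,p,d=snap('wrist','wrist11')
for nm,L in (('on',.38),('off',-.38)):
    print(nm,proj(c,[W(8+30*np.sin(L)*k,0,50+30*np.cos(L)*k) for k in (.3,.6,1)]))
print('lip',proj(c,W(-33.5,0,88.5)))
q=proj(c,W(0,0,65))[0].astype(int); print(q)
x0=max(0,q[0]-60);y0=max(0,q[1]-45)
im=cv2.resize(p[y0:y0+90,x0:x0+120,::-1],None,fx=6,fy=6,interpolation=cv2.INTER_CUBIC); print(x0,y0)
cv2.imwrite('pics/w11z.png',np.clip(im*1.8,0,255).astype(np.uint8))
E
```

```text
t 10.7 tcp [ 0.3948 -0.4376  0.0204] box mm -101.36758424594633 -45.81251184231979 20.398888528710675 F [0.2308 0.732  0.1488] w -0.00014971761572101275 q [-1.0904  0.2517 -0.8423  0.0157  0.2551 -0.4706]
rotvec/45 [-0.0004 -0.0014  0.0015] 0.09515480278246784
on [[316.7887 356.861 ]
 [317.5909 370.0384]
 [318.6903 388.1523]]
off [[318.0361 354.3108]
 [320.2102 365.3313]
 [323.3589 381.2995]]
lip [[333.844  389.8039]]
[320 362]
260 317
```

View pics/w11z.png

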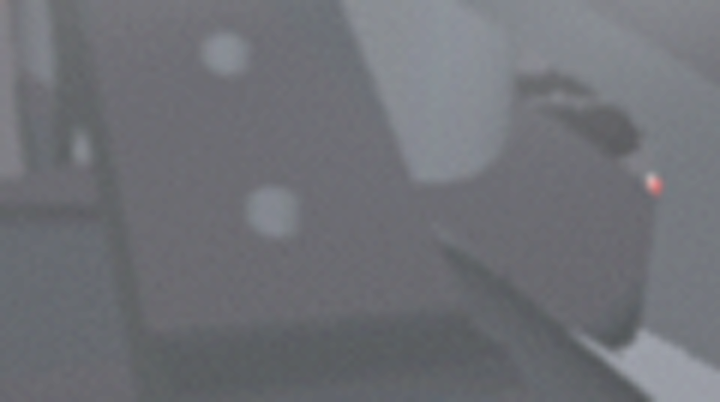

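View pics/wrist11.png

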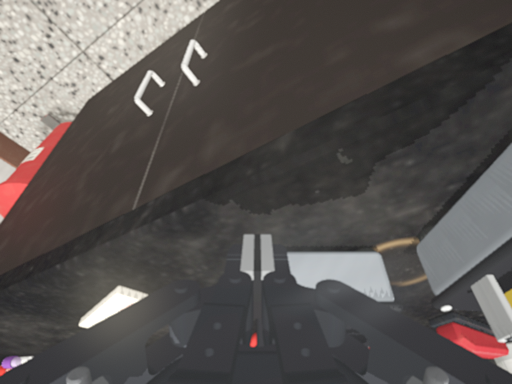

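Call:
{"op": "apply_moves", "data": {"rotation": [[0, 0, 0], [-0.05, -0.08, 0], [-0.12, -0.19, 0], [-0.19, -0.31, 0], [-0.27, -0.43, 0], [-0.34, -0.55, 0], [-0.41, -0.66, 0], [-0.41, -0.66, 0], [-0.41, -0.66, 0]], "linear": [[0, 0, 0.2], [0, 0, 0.35], [0, 0, 0.5], [0, 0, 0.65], [0, 0, 0.8], [0, 0, 0.95], [0, 0, 1], [0, 0, 1], [0, 0, 1]], "gripper": [1, 1, 1, 1, 1, 1, 1, 1, 1]}}

```text
t: 11.5
tcp_pos: [0.4134, -0.5271, 0.1676]
eef_rot: [0.226, 0.828, -0.124, 0.499]
force: [0.2, -0.0, -0.6]
gripper_width: -0.0001
```

```bash
python3 - <<'E'
from h import *
report()
c,p,d=snap('wrist','wrist12')
print('cam',bx(-np.array(c['R']).T@c['t']))
for nm,L in (('on',.38),('off',-.38)):
    print(nm,proj(c,[W(8+30*np.sin(L)*k,0,50+30*np.cos(L)*k) for k in (.3,.6,1)]))
print('lip',proj(c,W(-33.5,0,88.5)))
q=proj(c,W(0,0,70))[0].astype(int); print(q)
x0=max(0,q[0]-60);y0=max(0,q[1]-45); print(x0,y0)
im=cv2.resize(p[y0:y0+90,x0:x0+120,::-1],None,fx=6,fy=6,interpolation=cv2.INTER_CUBIC)
cv2.imwrite('pics/w12z.png',np.clip(im*1.8,0,255).astype(np.uint8))
B=bx(cloud(c,d))
m=(abs(B[...,1])<8)&(B[...,0]>-25)&(B[...,0]<45)&(B[...,2]>56)&(B[...,2]<84)
for v,u_ in np.argwhere(m)[::6]: print(v,u_,np.round(B[v,u_],1))
E
```

```text
t 11.5 tcp [ 0.4134 -0.5271  0.1676] box mm -38.15979193117901 -111.8594835385178 167.61673706238963 F [ 0.1638 -0.0109 -0.5605] w -0.00013837305725938507 q [-1.3383  0.2034 -1.019  -0.5527  0.7066 -0.4526]
rotvec/45 [ 0.3425  0.6191 -0.0396] 31.888245903278868
cam [-220.975  -119.4144  180.5227]
on [[386.9913 100.3213]
 [386.2302 111.4687]
 [385.2247 126.1204]]
off [[390.6877  96.3353]
 [393.7324 103.9278]
 [397.9833 114.5387]]
lip [[421.6144 109.4487]]
[394 106]
334 61
96 386 [ 8.1 -2.1 56.2]
97 388 [ 8.1 -0.5 57.1]
98 388 [ 9.  -0.2 57.5]
99 387 [ 8.5 -1.3 58.7]
100 386 [ 9.4 -1.8 59.1]
101 385 [ 9.8 -2.5 59.8]
102 384 [11.6 -2.6 59.7]
103 383 [12.1 -3.3 60.4]
103 389 [10.5  1.  61.2]
104 388 [ 9.1 -0.7 62.8]
```

View pics/w12z.png

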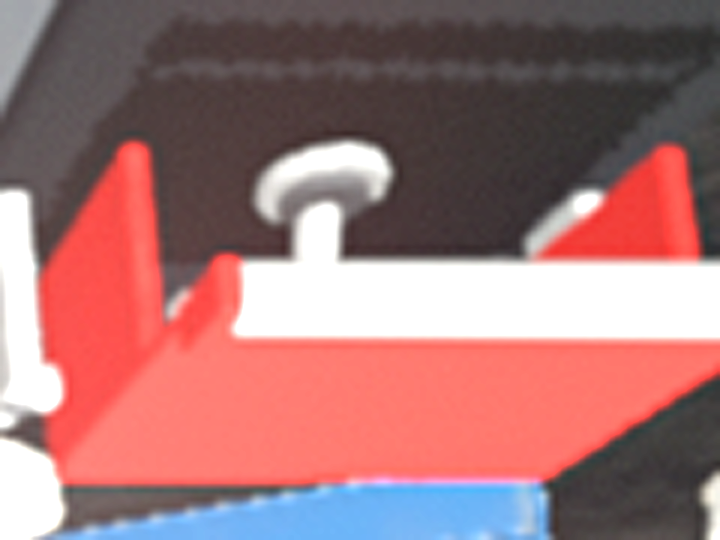

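View pics/wrist12.png

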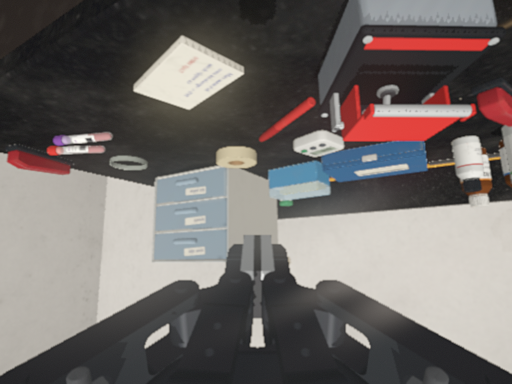

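Call:
{"op": "apply_moves", "data": {"rotation": [[0.05, 0.1, 0], [0.11, 0.2, 0], [0.17, 0.31, -0.02], [0.23, 0.42, -0.03], [0.29, 0.52, -0.04], [0.34, 0.62, -0.04], [0.34, 0.62, -0.04], [0.34, 0.62, -0.04]], "linear": [[-0.1, 0, 0.1], [-0.2, 0.1, 0.2], [-0.3, 0.25, 0.3], [-0.33, 0.4, 0.4], [-0.33, 0.55, 0.4], [-0.33, 0.7, 0.4], [-0.33, 0.7, 0.4], [-0.33, 0.7, 0.4]], "gripper": [1, 1, 1, 1, 1, 1, 1, 1]}}

```text
t: 12.22
tcp_pos: [0.3834, -0.4579, 0.2114]
eef_rot: [0.263, 0.929, -0.074, 0.25]
force: [-0.5, -0.9, -0.4]
gripper_width: 0.0003
```

```bash
python3 look.py 13 -75 41.4; python3 - <<'E'
from h import *
c,p,d=snap('top','top13')
a=np.load('top0.npz')['p']; D=np.abs(p.astype(int)-a).max(2); D=cv2.GaussianBlur(D.astype(np.float32),(5,5),0)
k,l,st,ce=cv2.connectedComponentsWithStats((D>30).astype(np.uint8))
for i in range(1,k):
    if st[i,4]>15: print(st[i])
E
```

```text
t 12.2167 tcp [ 0.3834 -0.4579  0.2114] box mm -100.2489017433895 -69.0502056232082 211.4253385300863 F [-0.4569 -0.8688 -0.3572] w 0.00026592529220735496 q [-1.1359  0.0138 -0.5207  0.5804  0.2766 -0.5199]
rotvec/45 [ 0.0096  0.0009 -0.0069] 0.5341296513462311
lin/0.1 [ 0.58    0.4518 -1.7003]
[287 230  10   9  61]
[420 237  17   6  71]
[ 332  266  180  118 8900]
[151 330  23   7 106]
[ 109  338   52   46 1488]
[171 338  30  35 538]
[220 342   5   5  20]
[163 367  13  17 150]
[232 377   6   7  26]
```

View pics/top13.png

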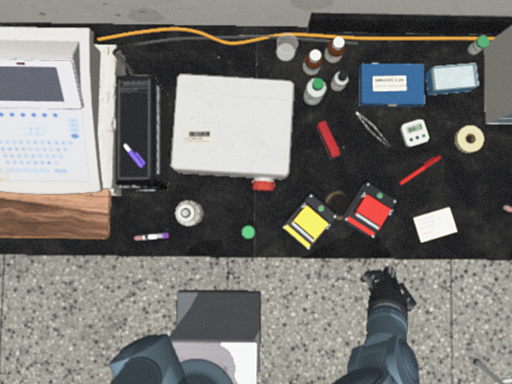

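View pics/s13.png

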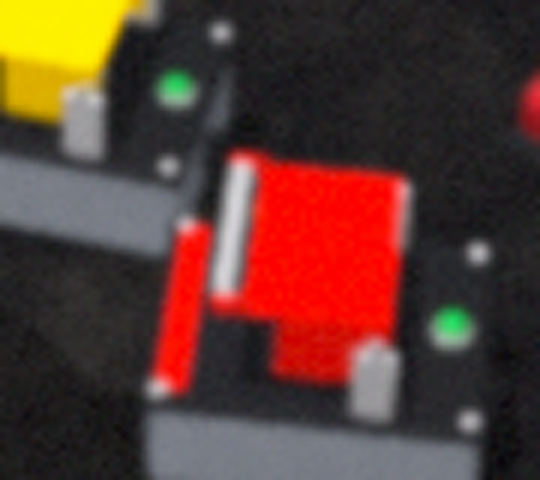

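```bash
python3 -c "
from h import *
print(arm.finish_job())"
```

```text
the job is handed in; nothing more can be done
None
```

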